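# Turn a slide holder face up with a flat lifter

## Task

The slide holder lies in the low end of the turning block with its coated slides underneath. Pick up the red-handled lifter, slide its blade along the brass channel floor, kept lightly pressed on it, until it is under the holder's free edge, tip the holder up and over the step so that it lies flat on the blue deck with the orange slides up, then stand the lifter back on the green mat. Do not touch the holder with the gripper or arm, never press or push hard with the lifter (12 N on the block or the holder is too much), and leave the bottle, dish and jar alone.

Things in the scene. Friction and masses are not known exactly. Their poses are not given: they have to be found in the camera images.
- block: Fixed turning block, 130 mm wide (local y). Origin on its step line, mid-width; local z up, local x from the low end to the deck. Low end x -125 to 0 mm: two aluminium rails, tops 14 mm above the origin, with a 56 mm wide brass-floored channel between them along mid-width. Blue deck x 0 to 100 mm, top 21 mm above the origin: an upright step at x = 0. A bar at x 100 to 108 mm stands 7 mm above the deck.
- rails (a point): Mid-width point level with the rails' tops, 60 mm before the step; axes as the block. The channel floor is level but set anywhere from 0 to 4 mm below this point, differently each time and not measured: feel for it. It does not give, so touch it slowly (5 mm/s). The block is let into the bench by 0 to 6 mm. The low end is open at -x.
- deck (a point): Point on the blue deck's top, 30 mm beyond the step, mid-width; axes as the block.
- holder: Loose dark grey slide holder, 45 to 81 g, 60 (local x) x 76 (y) x 9 mm (z). Origin at the centre of the face that starts down (orange slides on it; two thin white lines on the other); local z up at the start. A 3 mm middle plate with runners 3 mm high, 8 mm wide on both faces along local x at both side edges: a 60 mm wide gap above the rails' level, 3 mm high, open to the low end. It stands on the rails.
- holder_edge (a point): Middle of the holder's near (free) edge, where the lifter enters: 30 mm before its origin along local x, on the face that starts down; axes as the holder. It balances 30 mm in from this edge: 10 to 15 mm of blade under it tips it, far more lifts it whole. At the start the far edge is 1 to 12 mm short of the step, square to it within 0.06 rad; pushed, it slides up to the step and stops.
- lifter: Loose lifter, 150 g, standing on its flat sole. Origin on the sole's underside, under the middle of the handle; local z up, local x towards the blade tip. Sole and blade: one rigid steel sheet 2 mm thick, 40 mm wide (y), x -25 to 75 mm. Handle: upright red block 40 mm (x) x 16 mm (y), z 2 to 62 mm, with a foot 22 mm wide up to z 8 mm. Grip it across its 16 mm, from above.
- lifter_tip (a point): Middle of the blade tip's lower edge, 75 mm ahead of the lifter's origin; axes as the lifter. Held nose-down by 20 to 25 degrees the blade is a wedge: with its tip on the channel floor and about 11 mm under the holder's edge it bears on that edge and pushes the holder on.
- mat: Fixed flat green mat, 170 mm (local x) by 110 mm (local y), 3 mm thick, origin at the centre of its underside. The lifter starts on it, blade about along the mat's x.
- wash_bottle: Loose white bottle with a blue cap, 60 mm across, 150 mm tall, origin at its underside. Bystander.
- dish: Loose white ceramic dish, 60 mm across, 18 mm high, origin at its underside. Bystander.
- reagent_jar: Loose amber jar with a black cap, 50 mm across, 70 mm tall, origin at its underside. Bystander.
Things that resemble listed ones, but are neither listed nor needed, are in the scene too. Of the things that look like the mat, the largest one is meant.

How it is judged:
On the way, in this order (a step that is already met when the one before it is completed fails the run):
1. the blade tip is under the holder's near edge (5 mm or more), resting lightly on the channel floor (x of lifter_tip in the frame of holder between -0.025 and 0 m and z of lifter_tip in the frame of holder below 0.003 m and contact force between lifter and block above 0.3 N and angle between holder's own z axis and vertical below 0.3 rad and contact force between lifter and the fingers above 1 N), for 0.15 s.
2. the lifter, off its mat, has the holder's near edge raised: holder tilted more than 0.35 rad while the lifter bears on it (angle between holder's own z axis and vertical between 0.35 and 1.6 rad and contact force between lifter and holder above 0.02 N and contact force between lifter and the fingers above 1 N), for 0.1 s.
3. the holder lies turned over on the blue deck (angle between holder's own z axis and vertical above 3 rad and z of holder in the frame of deck between 0.005 and 0.013 m and x of holder in the frame of deck between -0.03 and 0.045 m and y of holder in the frame of deck between -0.035 and 0.035 m and linear speed of holder below 0.02 m/s), for 0.2 s.
At the end, for the whole second after the job is handed in: Holder turned over, flat (0.14 rad) on the blue deck, its centre 0 to 75 mm beyond the step and within 35 mm of mid-width, at rest; lifter upright (0.1 rad) on its sole on the green mat, its origin over the mat (within 85 and 55 mm of its centre), at rest (all of step 3 and x of lifter in the frame of mat between -0.085 and 0.085 m and y of lifter in the frame of mat between -0.055 and 0.055 m and z of lifter in the frame of mat between 0.001 and 0.006 m and angle between lifter's own z axis and vertical below 0.1 rad and linear speed of lifter below 0.02 m/s); the robot touches nothing.
It fails at once if the gripper or arm touches the slide holder (contact force between any of the fingers, the arm and holder above 0.3 N).
It fails at once if the lifter presses on the block with more than 12 N (contact force between lifter and block above 12 N).
It fails at once if the lifter pushes on the holder with more than 12 N (contact force between lifter and holder above 12 N).
It fails at once if the bottle, dish or jar is moved by more than 15 mm (distance of any of wash_bottle, dish, reagent_jar from where it was at the start of the episode above 0.015 m).
It also fails if it takes over 67 s, if anything falls off the work surface, if the arm or the gripper's body presses on something with over 40 N, if the wrist force passes 120 N, or if a joint passes its speed limit or range.

## Robot

A 6-joint arm with a two-finger parallel gripper is mounted at the origin on the work surface. World frame = base frame: x ahead of the robot, y to its left, z up, the work surface at z = 0. Lengths are in m, angles in rad, forces in N, time in s.
With the tool pointing down it reaches from about 0.275 to 0.75 m from the base axis. Payload 10.2 kg.
Tool frame: the origin (TCP) lies on the centre line of the jaws, within the pads' length; the fingertips stand 25 mm ahead of it and the grasp point (between the pads) lies 6 mm ahead of it; z points along the fingers, x is the direction in which the jaws open and shut, and the axes are right-handed (so a half turn about z gives the same grasp; the last joint's range is limited). The gripper opens to 88 mm and grips with 3 to 60 N. Pads are 18 mm wide; open, the fingers measure 123 mm over their backs; the gripper's body (75 mm by 187 mm) begins 45 mm behind the grasp point.
Start: joints at [-1.558, 0.313, 1.498, -0, 1.331, -0.223], TCP at [0.123, -0.51, 0.264] pointing down, gripper open.
Joint ranges: [-2.94, 2.94], [-0.97, 2.17], [0.19, 2.56], [-1.23, 4.37], [0.02, 3.11], [-2.88, 2.88]. Speed limits (rad/s): [2.39, 2.39, 3.01, 3.14, 3.14, 3.14].

## Interface

Orientations are given as a rotation vector (axis times angle).
In Python, from cell import * gives the robot as it stands.
- The arm moves only by the tool apply_moves, never from a script. Its argument "series" is text: rows parted by semicolons, each of 7 numbers parted by spaces: the turn, a rotation vector about the tool's x, y, z in units of 6 degrees (1.0 is 6 degrees), then the shift along the tool's x, y, z in units of 30 mm (1.0 is 30 mm), then the closure, from 0 (fully open) to 1 (shut). A call has 1 to 12 rows; each row shifts and turns the pose as measured when the row begins, along the tool's axes as they then stand; what a row does not reach is not made up. A row lasts 1/12 s, in which the tool goes at most 41.7 mm and 7.16 degrees, less where a joint would pass 70% of its speed; a pose out of reach is approached as far as the arm can. A call is refused whole if a number of a shift passes 1 or a number of a turn 1, either way. A call with a gripper value outside its range is refused whole. The fingers move at their own pace and stop on an object; "squeeze" is the grip in N (left out, the last holds). Time passes only in rows, so rows that do not move let the fingers close. It gives the time, the measured TCP pose, the force and the opening at its end, in the units of the state.
- observe(): the state, without advancing time (a new reading comes with each control period).
- read_camera(name): name is "scene" or "top" or "wrist"; returns a dict with "color" (480x640x3 uint8, red, green, blue), "mtx" (3x3 intrinsics, pixels), "R" (3x3) and "t" (3): a world point X has camera coordinates R X + t. Camera axes: x right, y down, z forward; pixel columns grow to the right and rows downward; lengths in m; the calibration is good to about 2 mm. A picture is of the moment at which its call begins. There is no depth.
- sign_off(): hands the job in, once; it reports no verdict.
The state is a dict: "time_s": time; "joint_pos": joint angles; "dq": joint speeds; "joint_efforts": joint torques, N m; "ee_pos": TCP position; "tcp_rot": TCP orientation; "ft_force": force on the tool from outside, world axes, zero at the start; "ft_torque": the same for the moment, N m; "grip_width": finger opening in m.
Only numpy, scipy, OpenCV 4.12 (cv2) and the standard library are available. Lean on these libraries where they do the work, as an engineer would, in place of code of your own. Each camera call takes 0.05 s, during which the arm holds its last target. There are 200 camera calls.

## Working session

There is one attempt and no reset: what is moved stays moved. The work goes in short steps, Python scripts to look and compute and a tool call to move; the robot and the scene stay as the last step left them, time stands still between calls to the robot, and variables do not carry over. Pictures are saved under pics/ and viewed, about 8 in all and at most 12, crops included, and the job is handed in when it is done.

Besides the shell and the picture viewer there is one more tool, called after ">>>" by a JSON object that holds its "name" and its "arguments". apply_moves: Moves the arm, as the interface text tells. Its arguments: {"type":"object","properties":{"series":{"type":"string"},"squeeze":{"type":"number"}},"required":["series"]}

```bash
ls; mkdir -p pics; python3 - <<'E'
from cell import *
import cv2
s=observe();print(s)
for n in("scene","top"):
    c=read_camera(n);cv2.imwrite(f"pics/{n}0.png",c["color"][:,:,::-1]);print(n,c["mtx"],c["R"],c["t"])
E
```

```text
pics
{'time_s': 0.0, 'joint_pos': array([-1.55841463e+00,  3.13448053e-01,  1.49838323e+00, -2.93097731e-05,
        1.33096331e+00, -2.23447373e-01]), 'dq': array([0.00070726, 0.0006076 , 0.00149575, 0.00050355, 0.00054486,
       0.00147554]), 'joint_efforts': array([-4.47079965e-04, -4.02208114e+01, -2.52265495e+01,  6.94326404e-02,
        3.52218118e-02, -9.27652673e-05]), 'ee_pos': array([ 0.12262106, -0.51028291,  0.26318231]), 'tcp_rot': array([-2.46663630e+00,  1.94410614e+00,  1.22137827e-03]), 'ft_force': array([ 0.7620245 ,  0.05504354, -0.11926951]), 'ft_torque': array([ 0.01566854, -0.0150595 ,  0.0448094 ]), 'grip_width': 0.08829960274024898}
scene [[515.88307744   0.         310.94532686]
 [  0.         515.88307744 243.89930922]
 [  0.           0.           1.        ]] [[-0.39002656  0.92061907 -0.01843412]
 [ 0.65743079  0.26439627 -0.70560567]
 [-0.64472012 -0.28732411 -0.70836489]] [ 0.24953923 -0.33188539  1.45642132]
top [[525.31356872   0.         320.35506458]
 [  0.         525.31356872 227.60196483]
 [  0.           0.           1.        ]] [[-2.53493815e-02 -9.99674650e-01 -2.82900991e-03]
 [-9.89245856e-01  2.54925085e-02 -1.44023497e-01]
 [ 1.44048757e-01 -8.52320227e-04 -9.89570224e-01]] [-0.01159194  0.58211401  1.27824556]
```

View pics/top0.png

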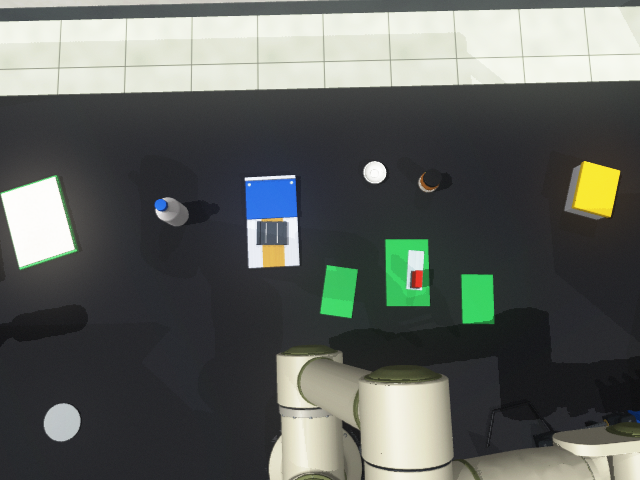

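View pics/scene0.png

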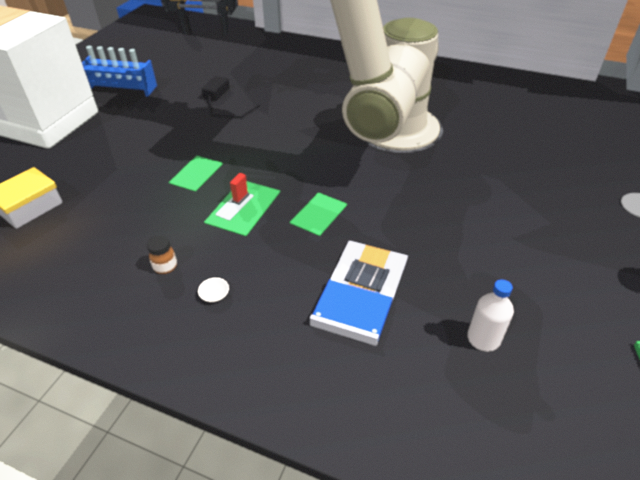

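Top view: block at (272,222), with its deck at the image top (away from the robot) and the holder at (272,233). The three green mats are at (339,291), (408,272) and (477,299). The one at (408,272) is the largest and carries the lifter (red handle at 416,280). Dish (375,172), jar (430,181), bottle (170,211).

```bash
cat > h.py <<'E'
from cell import *
import cv2,numpy as np
from scipy.spatial.transform import Rotation as Ro
def p2w(c,uv,z):
    uv=np.atleast_2d(np.float64(uv));d=np.c_[uv,np.ones(len(uv))]@np.linalg.inv(c["mtx"]).T@c["R"]
    o=-c["R"].T@c["t"];return o+d*((z-o[2])/d[:,2])[:,None]
def proj(c,X):
    q=np.atleast_2d(X)@c["R"].T+c["t"];q=q@c["mtx"].T;return q[:,:2]/q[:,2:]
def mask(c,lo,hi):
    return cv2.inRange(cv2.cvtColor(c["color"],cv2.COLOR_RGB2HSV),np.array(lo),np.array(hi))
def blobs(m,amin=30):
    cs,_=cv2.findContours(m,cv2.RETR_EXTERNAL,cv2.CHAIN_APPROX_NONE)
    return sorted([k for k in cs if cv2.contourArea(k)>amin],key=cv2.contourArea,reverse=True)
def save(c,name,box=None,k=1):
    im=c["color"][:,:,::-1]
    if box: im=im[box[1]:box[3],box[0]:box[2]]
    cv2.imwrite("pics/"+name,cv2.resize(im,None,fx=k,fy=k,interpolation=cv2.INTER_CUBIC))
R0=Ro.from_rotvec
E
python3 - <<'E'
from h import *
c=read_camera("top")
for n,lo,hi,z in(("green",(50,120,80),(75,255,255),.003),("blue",(100,150,80),(125,255,255),.018),("red",(0,170,80),(6,255,255),.06),("brass",(12,100,80),(28,255,255),.008)):
    for b in blobs(mask(c,lo,hi)):
        r=cv2.minAreaRect(p2w(c,b[:,0],z)[:,:2].astype(np.float32)*1000);print(n,b[:,0].mean(0),np.round(r[0]),np.round(r[1]),round(r[2],1))
save(c,"crop1.png",(225,160,465,320),3)
s=observe();print(R0(s["tcp_rot"]).as_matrix())
E
```

```text
green [406.77880184 272.15668203] [ 467. -244.] [112. 171.] 88.3
green [477.025 298.5  ] [ 396. -419.] [ 81. 126.] 86.3
green [338.5        291.06962025] [423. -68.] [ 82. 125.] 80.4
green [ 47.74782609 259.26956522] [523. 676.] [  5. 151.] 17.7
blue [270.85057471 198.73563218] [664. 100.] [100. 133.] 1.7
blue [160.41176471 204.55882353] [656. 384.] [34. 29.] 45.2
red [416.7826087  278.91304348] [ 446. -259.] [24. 39.] 87.1
brass [595.79041916 188.77844311] [ 671. -746.] [104. 133.] 72.7
brass [273.08536585 255.56097561] [517.  95.] [54. 57.] 89.4
brass [426.20754717 182.73584906] [ 699. -307.] [50. 29.] 37.4
brass [272.23255814 219.44186047] [611.  98.] [52.  8.] 89.2
[[ 2.33573997e-01 -9.72339029e-01 -3.53567906e-05]
 [-9.72338603e-01 -2.33573928e-01  9.27573683e-04]
 [-9.10174518e-04 -1.82278320e-04 -9.99999569e-01]]
```

View pics/crop1.png

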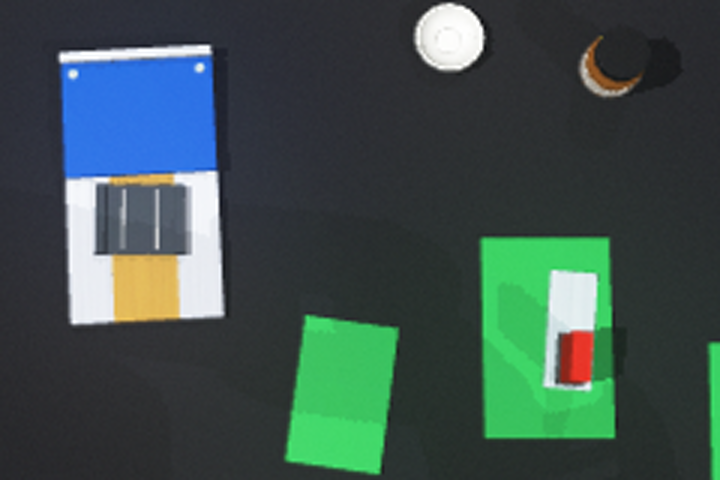

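The crop confirms the lifter stands on the largest mat (171 x 112 mm as measured), blade pointing +x. The block's low end faces the robot, with the holder in it. I'll turn the tool and move above the handle.

>>> {"name": "apply_moves", "arguments": {"series": "0 0 0.92 0 0 0 0;0 0 0.92 0 0 0 0;0 0 0.92 0 0 0 0;0 0 0 -0.4 -0.47 0 0;0 0 0 -0.81 -0.94 0 0;0 0 0 -0.81 -0.94 0 0;0 0 0 -0.81 -0.94 0 0;0 0 0 -0.81 -0.94 0.1 0;0 0 0 -0.81 -0.94 0.1 0;0 0 0 -0.81 -0.94 0.2 0;0 0 0 -0.81 -0.94 0.2 0;0 0 0 -0.81 -0.94 0.2 0"}}

```text
time_s: 1.15
ee_pos: [0.3813, -0.3158, 0.237]
tcp_rot: [-2.13, 2.307, 0.004]
ft_force: [-0.5, -0.8, 0.1]
grip_width: 0.0883
```

>>> {"name": "apply_moves", "arguments": {"series": "0 0 0 -0.7 -0.7 0.2 0;0 0 0 -0.7 -0.7 0.2 0;0 0 0 -0.5 -0.5 0.2 0;0 0 0 -0.2 -0.2 0 0;0 0 0 0 0 0 0;0 0 0 0 0 0 0"}}

```text
time_s: 1.65
ee_pos: [0.4553, -0.2495, 0.2164]
tcp_rot: [-2.139, 2.298, 0.011]
ft_force: [0.5, 0.1, -0.3]
grip_width: 0.088
```

```bash
python3 - <<'E'
from h import *
s=observe();print(s["time_s"],s["ee_pos"],R0(s["tcp_rot"]).as_matrix().round(3),s["ft_force"])
c=read_camera("wrist");save(c,"w1.png")
print("cam at",-c["R"].T@c["t"])
for z in(.062,):
  for b in blobs(mask(c,(0,170,60),(6,255,255)),200):
    r=cv2.minAreaRect(p2w(c,b[:,0],z)[:,:2].astype(np.float32)*1000);print(b[:,0].mean(0),cv2.contourArea(b),np.round(r[0],1),np.round(r[1],1),r[2])
E
```

```text
1.65 [ 0.45528546 -0.24946398  0.21643943] [[-0.072 -0.997 -0.003]
 [-0.997  0.072  0.006]
 [-0.006  0.004 -1.   ]] [ 0.45989965  0.10084813 -0.28258738]
cam at [ 0.52007514 -0.25409855  0.3372717 ]
[336.4516129  237.41935484] 1237.5 [ 446.4 -261.5] [15.6 39.6] 84.74325561523438
```

View pics/w1.png

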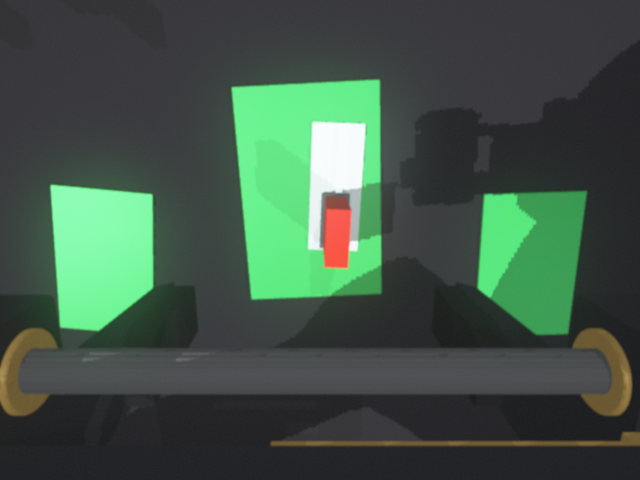

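The wrist view shows the red handle at (336,237) and the blade pointing up the image on the middle, largest mat. Next is the descent to grasp.

>>> {"name": "apply_moves", "arguments": {"series": "0 0 0.2 0.42 0.27 0.3 0;0 0 0 0 0 0.7 0;0 0 0 0 0 0.8 0;0 0 0 0 0 0.8 0;0 0 0 0 0 0.7 0;0 0 0 0 0 0.5 0;0 0 0 0 0 0.3 0;0 0 0 0 0 0 0", "squeeze": 35}}

```text
time_s: 2.37
ee_pos: [0.4399, -0.2724, 0.0933]
tcp_rot: [-2.098, 2.337, -0.005]
ft_force: [0.2, 0.3, -0.3]
grip_width: 0.0876
```

>>> {"name": "apply_moves", "arguments": {"series": "0 0 -0.1 -0.3 -0.14 0 0;0 0 0 0 0 0 0;0 0 0 0 0 0 0;0 0 0 0 0 0 0"}}

```text
time_s: 2.7
ee_pos: [0.4457, -0.2651, 0.0964]
tcp_rot: [-2.109, 2.327, -0.012]
ft_force: [-0.5, 0.6, 0.3]
grip_width: 0.0881
```

>>> {"name": "apply_moves", "arguments": {"series": "0 0 -0.05 -0.1 0 0.3 0;0 0 0 0 0 0.4 0;0 0 0 0 0 0.4 0;0 0 0 0 0 0.25 0;0 0 0 0 0 0 0;0 0 0 0 0 0 0"}}

```text
time_s: 3.2
ee_pos: [0.4475, -0.2621, 0.055]
tcp_rot: [-2.117, 2.319, -0.02]
ft_force: [-0.0, -0.8, -0.4]
grip_width: 0.088
```

>>> {"name": "apply_moves", "arguments": {"series": "0 0 0 0 0 0 1;0 0 0 0 0 0 1;0 0 0 0 0 0 1;0 0 0 0 0 0 1;0 0 0 0 0 0 1;0 0 0 0 0 0 1;0 0 0 0 0 0 1;0 0 0 0 0 0 1;0 0 0 0 0 0 1;0 0 0 0 0 0 1", "squeeze": 35}}

```text
time_s: 4.03
ee_pos: [0.4483, -0.2627, 0.0572]
tcp_rot: [-2.117, 2.318, -0.026]
ft_force: [-0.5, 0.5, -0.8]
grip_width: 0.0233
```

```bash
python3 - <<'E'
from h import *
s=observe();print(s["time_s"],s["ee_pos"],R0(s["tcp_rot"]).as_matrix().round(3),s["ft_force"],s["ft_torque"],s["grip_width"])
E
```

```text
4.0333 [ 0.44830423 -0.26270829  0.05715711] [[-0.09  -0.996  0.013]
 [-0.996  0.09  -0.011]
 [ 0.01  -0.013 -1.   ]] [-0.47831338  0.51273286 -0.79865617] [ 0.04133005 -0.05039383  0.0259032 ] 0.023293863832109407
```

>>> {"name": "apply_moves", "arguments": {"series": "0 0 0 0 0 0 1;0 0 0 0 0 0 1;0 0 0 0 0 0 1;0 0 0 0 0 0 1"}}

```text
time_s: 4.37
ee_pos: [0.4483, -0.2627, 0.0571]
tcp_rot: [-2.117, 2.318, -0.026]
ft_force: [0.2, -0.3, -0.3]
grip_width: 0.0158
```

>>> {"name": "apply_moves", "arguments": {"series": "0 0 0 0 0 -0.3 1;0 0 0 0 0 -0.8 1;0 0 0 0 0 -0.8 1;0 0 0 0 0 -0.8 1;0 0 0 -0.3 0 -0.6 1;-0.5 0 -0.2 -0.7 0 0 1;-0.5 0 -0.2 -0.9 0 0 1;-0.5 0 -0.2 -0.9 0 0 1;-0.5 0 -0.2 -0.9 0 0 1;-0.5 0 -0.2 -0.9 0 0 1;-0.5 0 -0.2 -0.9 0 0 1;-0.5 0 0 -0.9 0 0 1"}}

```text
time_s: 5.37
ee_pos: [0.4511, -0.0659, 0.1673]
tcp_rot: [2.053, -1.991, -0.374]
ft_force: [-0.2, 0.4, -1.0]
grip_width: 0.0157
```

>>> {"name": "apply_moves", "arguments": {"series": "0 0 0 -0.9 0 0 1;0 0 0 -0.9 0 0 1;0 0 0 -0.9 0 0 1;0 0 0 -0.9 0 0 1;0 0 0 -0.6 0 0 1;0 0 0 -0.3 0 0 1;0 0 0 0 0 0 1;0 0 0 0 0 0 1;0 0 0 0 0 0 1"}}

```text
time_s: 6.12
ee_pos: [0.4458, 0.0792, 0.1714]
tcp_rot: [2.057, -1.983, -0.374]
ft_force: [-0.4, -0.3, -1.3]
grip_width: 0.0154
```

```bash
cat >> h.py <<'E'
def lif(s,p0=0.0127):  # lifter axes (cols) from tool: x=-ty,y=-tx,z=-tz
    T=R0(s["tcp_rot"]).as_matrix();return T,np.c_[-T[:,1],-T[:,0],-T[:,2]]
def rep():
    s=observe();T,L=lif(s);tip=s["ee_pos"]+L@[.075-.002,0,-.054]
    print("t",round(s["time_s"],2),"tcp",s["ee_pos"].round(4),"tip",tip.round(4),"pitch",np.degrees(np.arcsin(-L[2,0])).round(2),"yaw",np.degrees(np.arctan2(L[1,0],L[0,0])).round(2),"roll",np.degrees(np.arcsin(L[2,1])).round(2),"F",s["ft_force"].round(2),"tq",s["ft_torque"].round(3),"w",s["grip_width"].round(4))
    return s,T,L
E
python3 - <<'E'
from h import *
rep()
c=read_camera("wrist");save(c,"w2.png");np.savez("w2.npz",**c)
E
```

```text
Traceback (most recent call last):
  File "h.py", line 23, in rep
    print("t",round(s["time_s"],2),"tcp",s["ee_pos"].round(4),"tip",tip.round(4),"pitch",np.degrees(np.arcsin(-L[2,0])).round(2),"yaw",np.degrees(np.arctan2(L[1,0],L[0,0])).round(2),"roll",np.degrees(np.arcsin(L[2,1])).round(2),"F",s["ft_force"].round(2),"tq",s["ft_torque"].round(3),"w",s["grip_width"].round(4))
                                                                                                                                                                                                                                                                                                ^^^^^^^^^^^^^^^^^^^^^
AttributeError: 'float' object has no attribute 'round'
```

```bash
sed -i 's/s\["grip_width"\].round(4)/round(s["grip_width"],4)/' h.py
python3 - <<'E'
from h import *
rep()
c=read_camera("wrist");save(c,"w2.png");np.savez("w2.npz",**c)
E
```

```text
t 6.12 tcp [0.4458 0.0792 0.1714] tip [0.4945 0.0814 0.0948] pitch 21.02 yaw 2.16 roll 0.31 F [-0.43 -0.27 -1.3 ] tq [ 0.043 -0.224  0.023] w 0.0154
```

View pics/w2.png

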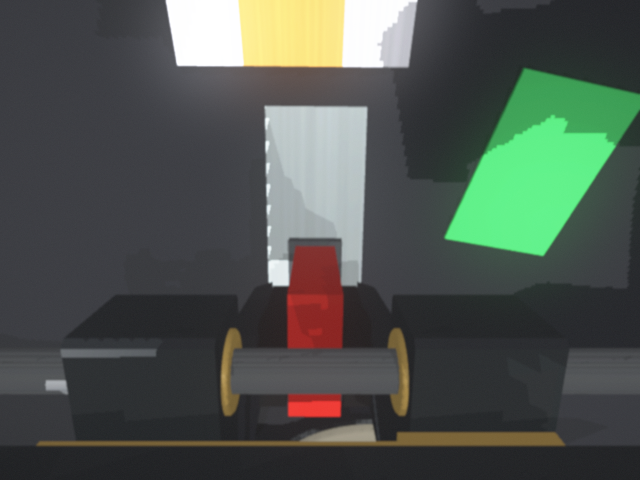

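The wrist view shows the low end of the block at row 67 (corners 178 and 410, brass 243–345) and the blade tip at row 107 (columns 265–367).

```bash
python3 - <<'E'
from h import *
c=np.load("w2.npz");c={k:c[k] for k in c}
print("tip px pred",proj(c,[[.4945,.0814,.0948]]))
for z in(.006,.008,.010,.012,.014):
    q=p2w(c,[(178,67),(410,67),(243,67),(345,67)],z);print(z,q[:,:2].round(4).tolist(),np.linalg.norm(q[0]-q[1]).round(4))
q=p2w(c,[(265,107),(367,107)],.0965);print("tip",q.round(4),np.linalg.norm(q[0]-q[1]))
t=read_camera("top")
g=cv2.cvtColor(t["color"],cv2.COLOR_RGB2HSV)
for n,lo,hi,z in(("blue",(100,150,80),(125,255,255),.018),("brass",(12,100,80),(28,255,255),.008),("dark",(0,0,30),(180,140,120),.020)):
    m=mask(t,lo,hi);M=np.zeros_like(m);M[165:275,(235 if n!="dark" else 252):(310 if n!="dark" else 293)]=255
    if n=="dark":M[:222]=0;M[247:]=0
    for b in blobs(m&M):
        r=cv2.minAreaRect(p2w(t,b[:,0],z)[:,:2].astype(np.float32)*1000);print(n,b[:,0].mean(0),np.round(r[0],1),np.round(r[1],1),round(r[2],1)); 
        print(np.round(cv2.boxPoints(r)).tolist())
E
```

```text
tip px pred [[316.97924092 105.36035832]]
0.006 [[0.4843, 0.1611], [0.4892, 0.028], [0.4857, 0.1237], [0.4879, 0.0652]] 0.1332
0.008 [[0.4848, 0.1605], [0.4897, 0.0285], [0.4862, 0.1234], [0.4883, 0.0654]] 0.1321
0.01 [[0.4853, 0.1599], [0.4902, 0.0289], [0.4867, 0.1231], [0.4888, 0.0655]] 0.1311
0.012 [[0.4858, 0.1593], [0.4907, 0.0293], [0.4872, 0.1228], [0.4893, 0.0656]] 0.13
0.014 [[0.4864, 0.1586], [0.4911, 0.0298], [0.4877, 0.1224], [0.4898, 0.0658]] 0.129
tip [[0.4937 0.1017 0.0965]
 [0.4952 0.0619 0.0965]] 0.039834339513795135
blue [271.48734177 194.61392405] [674.7 100.4] [132.3  82. ] 88.9
[[633.0, 35.0], [714.0, 33.0], [717.0, 166.0], [635.0, 167.0]]
```

>>> {"name": "apply_moves", "arguments": {"series": "0 0 0 -0.1 -0.3 0.3 1;0 0 0 -0.1 -0.4 0.45 1;0 0 0 -0.1 -0.4 0.45 1;0 0 0 -0.05 -0.2 0.25 1;0 0 0 0 -0.1 0.1 1;0 0 0 0 0 0 1;0 0 0 0 0 0 1"}}

```text
time_s: 6.8
ee_pos: [0.4702, 0.0859, 0.1116]
tcp_rot: [2.05, -1.993, -0.372]
ft_force: [0.3, -0.6, -1.3]
grip_width: 0.0157
```

```bash
cat >> h.py <<'E'
def units(T,d): print("units",(T.T@np.array(d)/.03).round(3))
E
python3 - <<'E'
from h import *
s,T,L=rep()
units(T,[.01,0,0]);units(T,[0,.01,0]);units(T,[0,0,-.01])
c=read_camera("wrist");save(c,"w3.png");np.savez("w3.npz",**c)
E
```

```text
t 6.8 tcp [0.4702 0.0859 0.1116] tip [0.519  0.0875 0.0351] pitch 20.92 yaw 1.67 roll 0.25 F [ 0.27 -0.61 -1.3 ] tq [ 0.003 -0.238  0.023] w 0.0157
units [ 0.009 -0.311 -0.119]
units [-0.333 -0.009 -0.002]
units [ 0.001 -0.119  0.311]
```

View pics/w3.png

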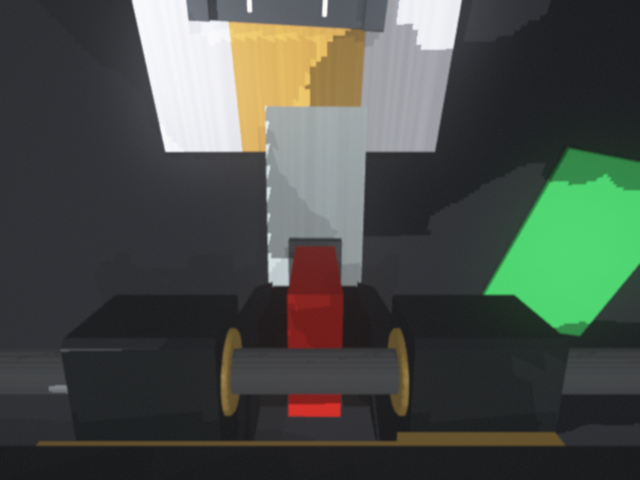

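```bash
python3 - <<'E'
from h import *
c=np.load("w3.npz");c={k:c[k] for k in c}
for z in(.012,.015,.021): print(z,p2w(c,[(188,20),(385,32)],z).round(4)[:,:2].tolist())
print("low",p2w(c,[(165,152),(436,152)],.012).round(4),"brass",p2w(c,[(243,152),(235,60),(358,107)],.010).round(4))
E
```

```text
0.012 [[0.5443, 0.1402], [0.5422, 0.0606]]
0.015 [[0.5448, 0.1394], [0.5427, 0.0611]]
0.021 [[0.5457, 0.1378], [0.5437, 0.062]]
low [[0.4868 0.1596 0.012 ]
 [0.4907 0.0297 0.012 ]] brass [[0.487  0.1225 0.01  ]
 [0.5292 0.1229 0.01  ]
 [0.5106 0.0687 0.01  ]]
```

>>> {"name": "apply_moves", "arguments": {"series": "-0.15 0 0 -0.15 0 0 1;-0.1 0 0 -0.15 -0.04 0.1 1;0 0 0 0 -0.04 0.1 1;0 0 0 0 -0.04 0.1 1;0 0 0 0 0 0 1;0 0 0 0 0 0 1"}}

```text
time_s: 7.35
ee_pos: [0.4702, 0.0959, 0.1032]
tcp_rot: [2.035, -1.978, -0.395]
ft_force: [0.4, -0.4, -1.7]
grip_width: 0.0159
```

```bash
python3 -c "
from h import *
rep()"
```

```text
t 7.35 tcp [0.4702 0.0959 0.1032] tip [0.5171 0.0975 0.0255] pitch 22.37 yaw 1.69 roll 0.23 F [ 0.41 -0.44 -1.72] tq [-0.001 -0.227  0.029] w 0.0159
```

>>> {"name": "apply_moves", "arguments": {"series": "0 0 0 0 -0.03 0.075 1;0 0 0 0 -0.03 0.075 1;0 0 0 0 -0.02 0.06 1;0 0 0 0 -0.005 0.014 1;0 0 0 0 -0.005 0.014 1;0 0 0 0 -0.005 0.014 1"}}

```text
time_s: 7.85
ee_pos: [0.4699, 0.0957, 0.0944]
tcp_rot: [2.035, -1.978, -0.395]
ft_force: [0.2, 0.5, -1.4]
grip_width: 0.0155
```

```bash
python3 -c "
from h import *
rep()"
```

```text
t 7.85 tcp [0.4699 0.0957 0.0944] tip [0.5168 0.0973 0.0167] pitch 22.36 yaw 1.67 roll 0.22 F [ 0.17  0.5  -1.43] tq [ 0.014 -0.279  0.015] w 0.0155
```

>>> {"name": "apply_moves", "arguments": {"series": "0 0 0 0 -0.005 0.013 1;0 0 0 0 -0.005 0.013 1;0 0 0 0 -0.005 0.013 1;0 0 0 0 -0.005 0.013 1;0 0 0 0 -0.005 0.013 1;0 0 0 0 -0.005 0.013 1;0 0 0 0 -0.005 0.013 1;0 0 0 0 -0.005 0.013 1"}}

```text
time_s: 8.52
ee_pos: [0.47, 0.0957, 0.0909]
tcp_rot: [2.035, -1.979, -0.395]
ft_force: [-0.0, 0.2, -1.8]
grip_width: 0.0157
```

>>> {"name": "apply_moves", "arguments": {"series": "0 0 0 0 -0.005 0.013 1;0 0 0 0 -0.005 0.013 1;0 0 0 0 -0.005 0.013 1"}}

```text
time_s: 8.77
ee_pos: [0.4699, 0.0957, 0.0896]
tcp_rot: [2.035, -1.979, -0.395]
ft_force: [-0.7, -0.1, -2.0]
grip_width: 0.0155
```

>>> {"name": "apply_moves", "arguments": {"series": "0 0 0 0 -0.005 0.013 1;0 0 0 0 -0.005 0.013 1"}}

```text
time_s: 8.93
ee_pos: [0.4699, 0.0957, 0.0886]
tcp_rot: [2.035, -1.978, -0.395]
ft_force: [-0.3, 0.6, 0.4]
grip_width: 0.0156
```

```bash
python3 -c "
from h import *
rep();read_camera('wrist');rep();read_camera('wrist');rep()"
```

```text
t 8.93 tcp [0.4699 0.0957 0.0886] tip [0.5169 0.0973 0.0109] pitch 22.33 yaw 1.67 roll 0.22 F [-0.26  0.56  0.41] tq [ 0.07  -0.088  0.046] w 0.0156
t 8.98 tcp [0.4698 0.0957 0.0886] tip [0.5168 0.0973 0.0109] pitch 22.35 yaw 1.67 roll 0.22 F [-0.8  -0.69 -0.21] tq [ 0.017 -0.254 -0.003] w 0.0158
t 9.03 tcp [0.4699 0.0957 0.0887] tip [0.5168 0.0973 0.011 ] pitch 22.34 yaw 1.67 roll 0.22 F [-1.1   0.35 -1.26] tq [ 0.01  -0.132 -0.084] w 0.0156
```

>>> {"name": "apply_moves", "arguments": {"series": "0 0 0 0 -0.005 0.013 1;0 0 0 0 0 0 1"}}

```text
time_s: 9.2
ee_pos: [0.4698, 0.0957, 0.0886]
tcp_rot: [2.035, -1.978, -0.395]
ft_force: [-0.4, -0.0, 0.8]
grip_width: 0.0155
```

```bash
python3 -c "
from h import *
rep();read_camera('wrist');rep()"
```

```text
t 9.2 tcp [0.4698 0.0957 0.0886] tip [0.5168 0.0973 0.0109] pitch 22.35 yaw 1.67 roll 0.22 F [-0.45 -0.01  0.8 ] tq [-0.043 -0.2    0.009] w 0.0155
t 9.25 tcp [0.4698 0.0957 0.0886] tip [0.5168 0.0973 0.0109] pitch 22.34 yaw 1.67 roll 0.22 F [-0.8   0.12  1.09] tq [ 0.011 -0.04  -0.026] w 0.0159
```

The tip is on the floor at tip z = 0.0109, with about 2 N of contact. I'll slide it forward, lightly pressed.

>>> {"name": "apply_moves", "arguments": {"series": "0 0 0 0 -0.035 -0.004 1;0 0 0 0 -0.065 -0.016 1;0 0 0 0 -0.065 -0.016 1;0 0 0 0 -0.065 -0.016 1;0 0 0 0 -0.065 -0.016 1;0 0 0 0 -0.065 -0.016 1;0 0 0 0 -0.065 -0.016 1;0 0 0 0 -0.065 -0.016 1;0 0 0 0 -0.065 -0.016 1;0 0 0 0 -0.005 0.011 1;0 0 0 0 -0.004 0.009 1"}}

```text
time_s: 10.17
ee_pos: [0.4831, 0.0965, 0.0891]
tcp_rot: [2.025, -1.966, -0.411]
ft_force: [-3.5, -0.4, 6.0]
grip_width: 0.0158
```

```bash
python3 -c "
from h import *
rep();read_camera('wrist');rep()"
```

```text
t 10.17 tcp [0.4831 0.0965 0.0891] tip [0.5286 0.0981 0.0105] pitch 23.42 yaw 1.73 roll 0.2 F [-3.52 -0.36  5.95] tq [0.008 0.462 0.041] w 0.0158
t 10.22 tcp [0.4831 0.0965 0.0891] tip [0.5286 0.0981 0.0105] pitch 23.41 yaw 1.73 roll 0.2 F [-3.16 -0.65  5.43] tq [-0.04   0.437 -0.024] w 0.0162
```

>>> {"name": "apply_moves", "arguments": {"series": "0 0 0 0 0.004 -0.011 1;0 0 0 0 0 0 1"}}

```text
time_s: 10.38
ee_pos: [0.4834, 0.0965, 0.0894]
tcp_rot: [2.025, -1.966, -0.41]
ft_force: [-2.0, -0.5, 1.5]
grip_width: 0.0155
```

```bash
python3 -c "
from h import *
rep();read_camera('wrist');rep()"
```

```text
t 10.38 tcp [0.4834 0.0965 0.0894] tip [0.529  0.0981 0.0109] pitch 23.37 yaw 1.73 roll 0.2 F [-1.96 -0.46  1.53] tq [-0.04   0.037  0.028] w 0.0155
t 10.43 tcp [0.4834 0.0965 0.0894] tip [0.5289 0.0981 0.0108] pitch 23.38 yaw 1.73 roll 0.2 F [-1.8  -0.19  0.81] tq [ 0.021  0.014 -0.017] w 0.0154
```

>>> {"name": "apply_moves", "arguments": {"series": "0 0 0 0 -0.04 -0.017 1;0 0 0 0 -0.061 -0.026 1;0 0 0 0 -0.061 -0.026 1;0 0 0 0 -0.061 -0.026 1;0 0 0 0 -0.03 -0.013 1;0 0 0 0 0 0 1"}}

```text
time_s: 10.93
ee_pos: [0.4918, 0.0968, 0.0895]
tcp_rot: [2.023, -1.965, -0.413]
ft_force: [-2.4, -0.0, 3.7]
grip_width: 0.0158
```

```bash
python3 -c "
from h import *
rep();read_camera('wrist');rep()"
```

```text
t 10.93 tcp [0.4918 0.0968 0.0895] tip [0.5372 0.0984 0.0108] pitch 23.55 yaw 1.74 roll 0.21 F [-2.41 -0.02  3.7 ] tq [ 0.071  0.469 -0.054] w 0.0158
t 10.98 tcp [0.4918 0.0968 0.0894] tip [0.5371 0.0984 0.0108] pitch 23.54 yaw 1.74 roll 0.21 F [-3.4   0.23  2.44] tq [ 0.026  0.307 -0.017] w 0.0157
```

>>> {"name": "apply_moves", "arguments": {"series": "0 0 0 0 -0.035 -0.022 1;0 0 0 0 -0.061 -0.026 1;0 0 0 0 -0.061 -0.027 1;0 0 0 0 -0.061 -0.027 1;0 0 0 0 -0.045 -0.02 1;0 0 0 0 0 0 1"}}

```text
time_s: 11.48
ee_pos: [0.5016, 0.0971, 0.0894]
tcp_rot: [2.024, -1.965, -0.413]
ft_force: [-3.0, -0.4, 2.5]
grip_width: 0.0157
```

```bash
python3 -c "
from h import *
rep();c=read_camera('wrist');rep();save(c,'w4.png',(120,0,520,200),2);np.savez('w4.npz',**c)"
```

```text
t 11.48 tcp [0.5016 0.0971 0.0894] tip [0.5469 0.0987 0.0108] pitch 23.51 yaw 1.74 roll 0.21 F [-3.03 -0.39  2.55] tq [ 0.032  0.282 -0.012] w 0.0157
t 11.53 tcp [0.5015 0.0971 0.0894] tip [0.5468 0.0987 0.0108] pitch 23.51 yaw 1.73 roll 0.21 F [-1.72 -0.09  2.21] tq [ 0.06   0.093 -0.059] w 0.0161
```

View pics/w4.png

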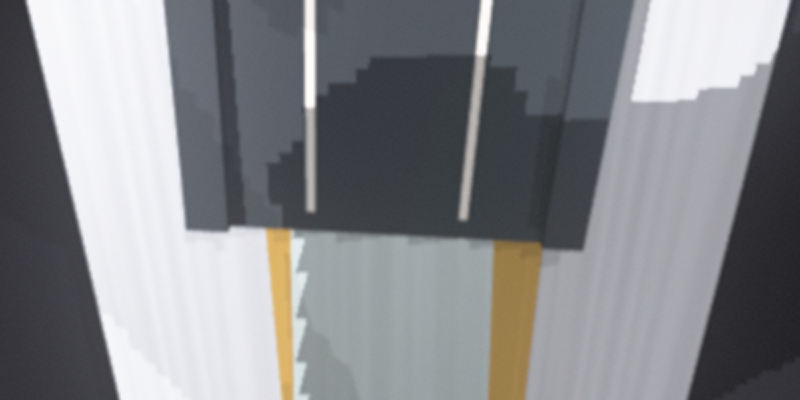

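The crop shows the blade tip just under the holder's near edge (crop row ~235), centred between the runners. Continuing forward gently.

>>> {"name": "apply_moves", "arguments": {"series": "0 0 0 0 -0.035 -0.018 1;0 0 0 0 -0.046 -0.02 1;0 0 0 0 -0.046 -0.02 1;0 0 0 0 -0.046 -0.02 1;0 0 0 0 -0.02 -0.008 1;0 0 0 0 0 0 1;0 0 0 0 0 0 1"}}

```text
time_s: 12.12
ee_pos: [0.5078, 0.0973, 0.0896]
tcp_rot: [2.022, -1.964, -0.415]
ft_force: [-3.1, -0.4, 2.6]
grip_width: 0.0159
```

```bash
python3 -c "
from h import *
rep();c=read_camera('wrist');rep();np.savez('w4.npz',**c)
g=cv2.cvtColor(c['color'],cv2.COLOR_RGB2GRAY)
for u in (222,250,300,320,340,400): print(u,g[80:160:2,u].tolist())"
```

```text
t 12.12 tcp [0.5078 0.0973 0.0896] tip [0.553  0.0989 0.0108] pitch 23.63 yaw 1.74 roll 0.21 F [-3.12 -0.41  2.6 ] tq [-0.042  0.464  0.06 ] w 0.0159
t 12.17 tcp [0.5078 0.0973 0.0896] tip [0.553  0.0989 0.0108] pitch 23.63 yaw 1.74 roll 0.21 F [-3.46 -0.08  2.04] tq [ 0.027  0.421 -0.004] w 0.0157
222 [100, 100, 99, 100, 100, 99, 100, 102, 101, 99, 99, 102, 100, 101, 100, 101, 100, 101, 100, 108, 191, 227, 232, 235, 236, 236, 236, 235, 236, 235, 236, 235, 235, 234, 234, 234, 234, 233, 233, 232]
250 [99, 100, 101, 100, 102, 100, 100, 98, 94, 94, 95, 94, 94, 94, 96, 95, 96, 96, 114, 197, 225, 229, 229, 229, 228, 229, 228, 228, 228, 227, 227, 227, 228, 227, 227, 226, 226, 226, 227, 226]
300 [60, 61, 61, 61, 61, 62, 62, 63, 61, 64, 63, 63, 64, 64, 65, 65, 65, 65, 65, 90, 135, 149, 162, 164, 163, 163, 163, 164, 163, 162, 163, 161, 162, 162, 162, 162, 161, 162, 161, 163]
320 [59, 61, 60, 62, 60, 61, 62, 60, 62, 62, 62, 62, 62, 63, 63, 63, 64, 63, 64, 79, 144, 167, 166, 167, 166, 166, 165, 165, 166, 165, 164, 166, 165, 164, 164, 165, 164, 165, 163, 164]
340 [59, 60, 60, 61, 60, 61, 62, 62, 62, 62, 62, 62, 63, 63, 64, 64, 63, 63, 65, 68, 115, 141, 156, 161, 160, 161, 161, 161, 161, 160, 160, 159, 159, 159, 160, 160, 160, 159, 159, 160]
400 [63, 62, 64, 64, 64, 64, 66, 64, 65, 64, 65, 64, 65, 65, 66, 66, 65, 66, 65, 66, 65, 67, 95, 147, 159, 161, 164, 164, 166, 164, 165, 165, 165, 166, 166, 166, 164, 165, 164, 165]
```

```bash
python3 -c "
from h import *
c=np.load('w4.npz');print(p2w(c,[(222,119.5),(400,124.5)],.012).round(4))"
```

```text
[[0.5465 0.1367 0.012 ]
 [0.5466 0.0653 0.012 ]]
```

>>> {"name": "apply_moves", "arguments": {"series": "0 0 0 0 -0.035 -0.018 1;0 0 0 0 -0.046 -0.02 1;0 0 0 0 -0.046 -0.02 1;0 0 0 0 -0.046 -0.02 1;0 0 0 0 -0.046 -0.02 1;0 0 0 0 -0.02 -0.008 1;0 0 0 0 0 0 1"}}

```text
time_s: 12.75
ee_pos: [0.5161, 0.0976, 0.0897]
tcp_rot: [2.022, -1.963, -0.416]
ft_force: [-4.1, -0.1, 2.9]
grip_width: 0.0155
```

```bash
cat > e.py <<'E'
from h import *
rep();c=read_camera('wrist');rep();np.savez('w4.npz',**c)
g=cv2.GaussianBlur(cv2.cvtColor(c['color'],cv2.COLOR_RGB2GRAY),(3,3),0).astype(float)
e=[]
for u in (222,228,390,398):
    d=np.diff(g[20:180,u]);r=int(d.argmax());e.append((u,r+20.5)); 
print(e,p2w(c,e,.012)[:,:2].round(4).tolist())
E
python3 e.py
```

```text
t 12.75 tcp [0.5161 0.0976 0.0897] tip [0.5612 0.0991 0.0109] pitch 23.71 yaw 1.74 roll 0.21 F [-4.1  -0.12  2.92] tq [0.009 0.6   0.016] w 0.0155
t 12.8 tcp [0.5161 0.0976 0.0896] tip [0.5612 0.0992 0.0109] pitch 23.7 yaw 1.75 roll 0.21 F [-3.88 -0.52  3.2 ] tq [-0.015  0.546 -0.018] w 0.0159
[(222, 134.5), (228, 134.5), (390, 132.5), (398, 134.5)] [[0.5483, 0.1377], [0.5483, 0.1352], [0.5513, 0.0691], [0.5505, 0.0657]]
```

>>> {"name": "apply_moves", "arguments": {"series": "0 0 0 0 -0.02 -0.018 1;0 0 0 0 -0.03 -0.015 1;0 0 0 0 -0.02 -0.01 1;0 0 0 0 0 0 1"}}

```text
time_s: 13.13
ee_pos: [0.519, 0.0977, 0.0897]
tcp_rot: [2.022, -1.964, -0.415]
ft_force: [-3.7, -0.8, 2.8]
grip_width: 0.0158
```

```bash
python3 e.py; python3 -c "
from h import *
c=read_camera('scene');save(c,'s1.png',(290,220,430,360),4)"
```

```text
t 13.13 tcp [0.519  0.0977 0.0897] tip [0.5642 0.0993 0.0109] pitch 23.64 yaw 1.74 roll 0.21 F [-3.72 -0.8   2.81] tq [-0.065  0.437  0.001] w 0.0158
t 13.18 tcp [0.519  0.0977 0.0897] tip [0.5641 0.0993 0.0109] pitch 23.64 yaw 1.75 roll 0.21 F [-2.42 -0.15  1.37] tq [0.016 0.324 0.029] w 0.0158
[(222, 142.5), (228, 142.5), (390, 140.5), (398, 143.5)] [[0.5477, 0.1381], [0.5478, 0.1356], [0.5507, 0.0687], [0.5495, 0.0652]]
```

View pics/s1.png

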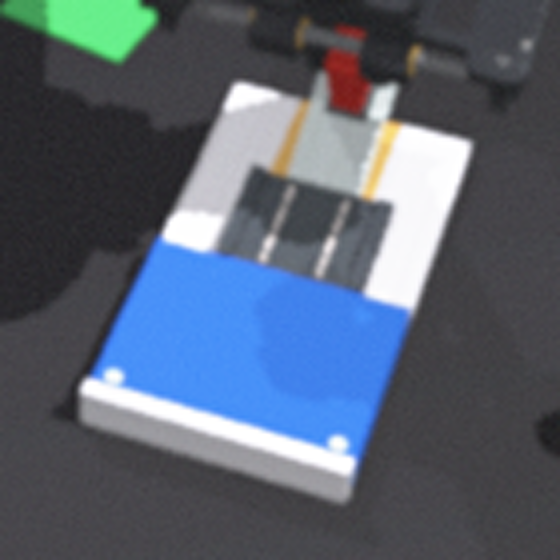

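The holder is squared up against the step with the blade about 13 mm under its edge. Next I lift along the arc, 25 mm up and 5 mm forward.

>>> {"name": "apply_moves", "arguments": {"series": "0 0 0 0 0.009 -0.04 1;0 0 0 0 0.018 -0.083 1;0 0 0 0 0.018 -0.083 1;0 0 0 0 0.018 -0.083 1;0 0 0 0 0.018 -0.083 1;0 0 0 0 0.018 -0.083 1;0 0 0 0 0.018 -0.083 1;0 0 0 0 0.018 -0.083 1;0 0 0 0 0.018 -0.083 1;0 0 0 0 0.018 -0.083 1;0 0 0 0 0 0 1"}}

```text
time_s: 14.15
ee_pos: [0.5256, 0.0976, 0.1152]
tcp_rot: [2.026, -1.967, -0.41]
ft_force: [-1.0, -0.1, -2.0]
grip_width: 0.0155
```

```bash
python3 -c "
from h import *
rep();c=read_camera('scene');rep();save(c,'s2.png',(290,220,430,360),4)"
```

```text
t 14.15 tcp [0.5256 0.0976 0.1152] tip [0.5713 0.0992 0.0367] pitch 23.33 yaw 1.73 roll 0.21 F [-1.01 -0.07 -1.97] tq [-0.011 -0.21  -0.001] w 0.0155
t 14.2 tcp [0.5255 0.0976 0.115 ] tip [0.5711 0.0992 0.0365] pitch 23.35 yaw 1.72 roll 0.21 F [ 0.08  0.35 -2.31] tq [ 0.028 -0.268  0.009] w 0.0158
```

View pics/s2.png

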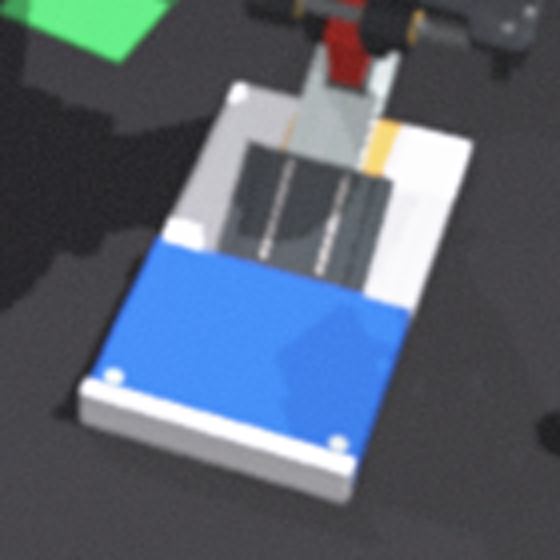

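>>> {"name": "apply_moves", "arguments": {"series": "0 0 0 0 -0.024 -0.094 1;0 0 0 0 -0.024 -0.094 1;0 0 0 0 -0.024 -0.094 1;0 0 0 0 -0.048 -0.079 1;0 0 0 0 -0.048 -0.079 1;0 0 0 0 -0.048 -0.079 1;0 0 0 0 -0.048 -0.079 1;0 0 0 0 0 0 1"}}

```text
time_s: 14.87
ee_pos: [0.5412, 0.098, 0.1295]
tcp_rot: [2.025, -1.966, -0.411]
ft_force: [-0.3, 0.0, -1.8]
grip_width: 0.0157
```

```bash
python3 -c "
from h import *
rep();c=read_camera('scene');rep();save(c,'s3.png',(290,220,430,360),4);c=read_camera('wrist');save(c,'w5.png')
a=cv2.imread('pics/s3.png');b=cv2.imread('pics/w5.png')[0:300,160:480]
b=cv2.resize(b,None,fx=.8,fy=.8);o=np.zeros((560,800,3),np.uint8);o[:,:540]=a[:,:540];o[:b.shape[0],540:540+b.shape[1]]=b[:,:260];cv2.imwrite('pics/m3.png',o)"
```

```text
t 14.87 tcp [0.5412 0.098  0.1295] tip [0.5868 0.0996 0.051 ] pitch 23.41 yaw 1.73 roll 0.21 F [-0.28  0.01 -1.84] tq [ 0.02  -0.208  0.017] w 0.0157
t 14.92 tcp [0.541  0.098  0.1294] tip [0.5865 0.0996 0.0508] pitch 23.42 yaw 1.73 roll 0.22 F [-0.46 -0.14 -1.4 ] tq [ 0.008 -0.215  0.042] w 0.0154
```

View pics/m3.png

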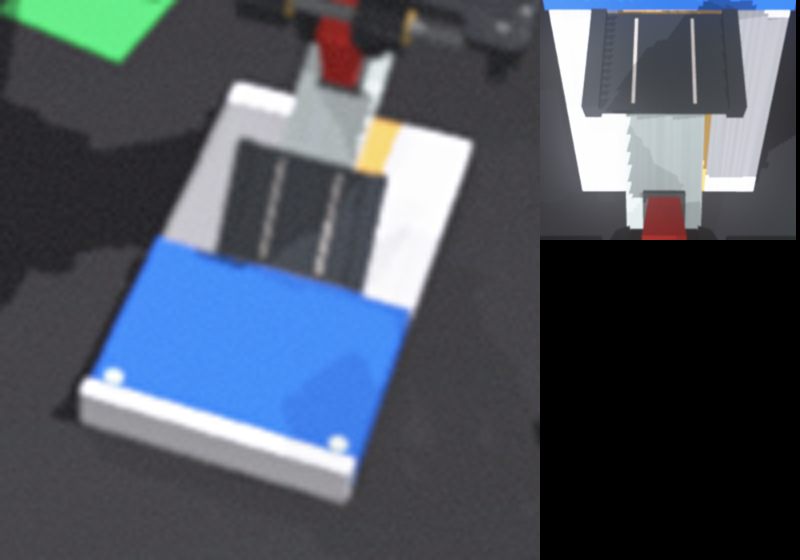

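```bash
python3 - <<'E'
from h import *
s,T,L=rep();c=read_camera('wrist');save(c,'w6.png');np.savez('w6.npz',**c)
print("cam",-c["R"].T@c["t"],c["mtx"][0,0])
g=cv2.GaussianBlur(cv2.cvtColor(c['color'],cv2.COLOR_RGB2GRAY),(3,3),0).astype(int)
for v in (4,20,60,100,125,135): 
    r=g[v,180:450]; k=np.where(r<100)[0]; print(v,k.min()+180,k.max()+180)
for u in(225,235,390,400,410): print(u,g[0:30:2,u].tolist(),g[120:170:2,u].tolist())
for z in(.03,.04,.05,.06,.07,.08):
  q=p2w(c,[(214,144),(416,144)],z);print(z,q.round(4)[:,:2].tolist(),np.linalg.norm(q[0]-q[1]).round(4))
E
```

```text
t 14.97 tcp [0.5408 0.098  0.1292] tip [0.5863 0.0996 0.0506] pitch 23.45 yaw 1.73 roll 0.22 F [-0.19  0.19 -1.77] tq [-0.008 -0.217  0.021] w 0.0158
cam [0.6481025  0.10158774 0.21430168] 424.0285198960188
4 364 424
20 225 407
60 221 410
100 180 414
125 180 416
135 180 449
225 [132, 132, 133, 133, 129, 108, 100, 100, 95, 93, 92, 92, 91, 92, 92] [102, 102, 103, 104, 104, 104, 105, 108, 109, 109, 110, 111, 117, 193, 251, 253, 252, 252, 252, 252, 252, 252, 252, 252, 254]
235 [140, 136, 132, 131, 127, 104, 88, 88, 89, 89, 89, 90, 90, 90, 91] [89, 87, 87, 88, 89, 90, 91, 95, 102, 107, 110, 112, 120, 185, 249, 253, 253, 253, 253, 253, 252, 252, 252, 253, 254]
390 [99, 89, 87, 87, 83, 73, 67, 67, 66, 66, 66, 66, 65, 65, 65] [71, 71, 71, 72, 72, 72, 72, 73, 73, 74, 77, 117, 179, 192, 192, 192, 192, 192, 192, 193, 193, 192, 193, 193, 194]
400 [100, 90, 88, 87, 80, 73, 67, 68, 68, 67, 68, 68, 68, 68, 69] [71, 72, 71, 72, 72, 73, 73, 74, 74, 75, 76, 75, 76, 113, 181, 196, 196, 197, 198, 198, 199, 199, 200, 200, 200]
410 [100, 90, 89, 89, 89, 98, 143, 168, 169, 169, 168, 172, 184, 189, 185] [71, 72, 72, 73, 72, 73, 73, 74, 75, 74, 75, 75, 76, 104, 173, 198, 199, 200, 200, 201, 201, 201, 201, 201, 200]
0.03 [[0.5584, 0.1473], [0.5614, 0.0523]] 0.095
0.04 [[0.5633, 0.1448], [0.5661, 0.055]] 0.0898
0.05 [[0.5682, 0.1423], [0.5708, 0.0577]] 0.0847
0.06 [[0.573, 0.1398], [0.5755, 0.0603]] 0.0795
0.07 [[0.5779, 0.1374], [0.5802, 0.063]] 0.0744
0.08 [[0.5828, 0.1349], [0.5849, 0.0657]] 0.0692
```

Composite and numbers: the holder's near edge is at z≈0.067, tilt ≈65°, its far end still at the step. Pushing on over the top.

>>> {"name": "apply_moves", "arguments": {"series": "0 0 0 0 -0.075 -0.069 1;0 0 0 0 -0.075 -0.069 1;0 0 0 0 -0.075 -0.069 1;0 0 0 0 -0.075 -0.036 1;0 0 0 0 -0.075 -0.036 1;0 0 0 0 -0.075 -0.036 1;0 0 0 0 -0.075 -0.036 1;0 0 0 0 -0.075 -0.036 1"}}

```text
time_s: 15.68
ee_pos: [0.5637, 0.0987, 0.1328]
tcp_rot: [2.024, -1.965, -0.412]
ft_force: [-0.1, 0.1, -1.3]
grip_width: 0.0161
```

```bash
python3 -c "
from h import *
rep();c=read_camera('scene');rep();save(c,'s4.png',(290,220,430,360),4)"
```

```text
t 15.68 tcp [0.5637 0.0987 0.1328] tip [0.6091 0.1003 0.0542] pitch 23.48 yaw 1.73 roll 0.22 F [-0.08  0.1  -1.33] tq [ 0.074 -0.298 -0.052] w 0.0161
t 15.73 tcp [0.564  0.0987 0.1328] tip [0.6094 0.1002 0.0542] pitch 23.45 yaw 1.73 roll 0.22 F [ 0.12 -0.04 -1.21] tq [ 0.022 -0.324  0.027] w 0.0156
```

>>> {"name": "apply_moves", "arguments": {"series": "0 0 0 0 -0.075 -0.036 1;0 0 0 0 -0.075 -0.036 1;0 0 0 0 -0.075 -0.036 1;0 0 0 0 -0.075 -0.036 1;0 0 0 0 -0.075 -0.036 1;0 0 0 0 -0.075 -0.036 1;0 0 0 0 0 0 1;0 0 0 0 0 0 1"}}

```text
time_s: 16.4
ee_pos: [0.5808, 0.0991, 0.1332]
tcp_rot: [2.024, -1.966, -0.412]
ft_force: [0.3, -1.3, -0.9]
grip_width: 0.0157
```

```bash
python3 -c "
from h import *
rep();c=read_camera('scene');rep();save(c,'s5.png',(290,220,430,360),4)
a=cv2.imread('pics/s4.png');b=cv2.imread('pics/s5.png')
cv2.imwrite('pics/m5.png',cv2.resize(np.hstack([a,b]),(800,400)))"
```

```text
t 16.4 tcp [0.5808 0.0991 0.1332] tip [0.6263 0.1007 0.0546] pitch 23.45 yaw 1.72 roll 0.22 F [ 0.25 -1.29 -0.9 ] tq [ 0.018 -0.211 -0.025] w 0.0157
t 16.45 tcp [0.5808 0.0991 0.1332] tip [0.6262 0.1007 0.0546] pitch 23.45 yaw 1.72 roll 0.22 F [-0.37 -0.34 -1.17] tq [ 0.069 -0.303  0.045] w 0.0156
```

View pics/m5.png

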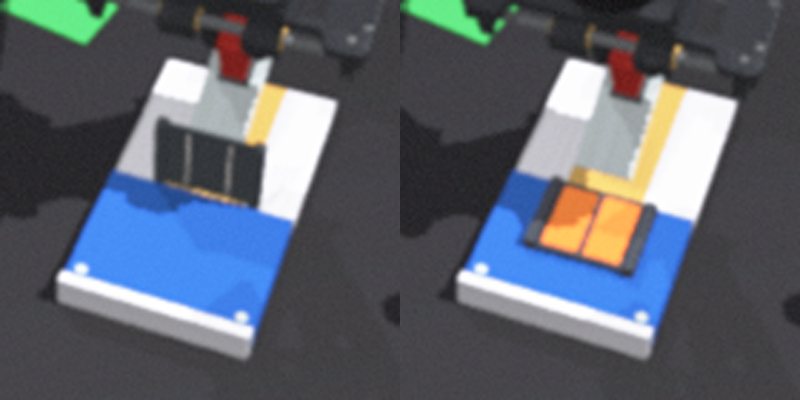

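The right half shows the holder lying on the blue deck with the orange slides up. Now I withdraw up and back, level the lifter, and carry it to the mat.

>>> {"name": "apply_moves", "arguments": {"series": "0 0 0 0 0.2 -0.4 1;0 0 0 0 0.3 -0.5 1;0 0 0 0 0.5 -0.33 1;0 0 0 0 0.5 -0.33 1;0 0 0 0 0.5 -0.33 1;0.5 0 0 0.3 0.4 0 1;0.5 0 0 0.6 0.3 0 1;0.5 0 0 0.8 0.2 0 1;0.5 0 0 0.9 0 0 1;0.5 0 0 0.9 0 0 1;0.5 0 0 0.9 0 0 1;0.5 0 0 0.9 0 0 1"}}

```text
time_s: 17.45
ee_pos: [0.5241, -0.063, 0.234]
tcp_rot: [2.252, -2.17, -0.023]
ft_force: [0.4, -0.4, -2.5]
grip_width: 0.0158
```

```bash
python3 -c "
from h import *
s,T,L=rep();units(T,np.array([.45,-.258,.11])-s['ee_pos'])"
```

```text
t 17.45 tcp [ 0.5241 -0.063   0.234 ] tip [ 0.596  -0.0603  0.1785] pitch 1.17 yaw 2.14 roll 0.02 F [ 0.36 -0.38 -2.49] tq [-0.011  0.009 -0.031] w 0.0158
units [6.406 2.627 4.185]
```

>>> {"name": "apply_moves", "arguments": {"series": "0 0 0 0.8 0.3 0.4 1;0 0 0 0.9 0.4 0.5 1;0 0 0 0.9 0.4 0.5 1;0 0 0 0.9 0.4 0.5 1;0 0 0 0.9 0.4 0.5 1;0 0 0 0.8 0.3 0.5 1;0 0 0 0.5 0.2 0.3 1;0 0 0 0.2 0.1 0.2 1;0 0 0 0 0 0 1;0 0 0 0 0 0 1"}}

```text
time_s: 18.28
ee_pos: [0.4494, -0.2553, 0.1419]
tcp_rot: [2.25, -2.179, 0.002]
ft_force: [0.0, -0.7, -1.1]
grip_width: 0.0157
```

```bash
python3 -c "
from h import *
s,T,L=rep();units(T,np.array([.45,-.258,.07])-s['ee_pos'])"
```

```text
t 18.28 tcp [ 0.4494 -0.2553  0.1419] tip [ 0.522  -0.2534  0.0875] pitch 0.31 yaw 1.83 roll -0.42 F [ 0.01 -0.67 -1.06] tq [ 0.027 -0.004 -0.042] w 0.0157
units [ 0.073 -0.031  2.396]
```

>>> {"name": "apply_moves", "arguments": {"series": "0.1 0 0 0.05 0 0.3 1;0 0 0 0 0 0.5 1;0 0 0 0 0 0.6 1;0 0 0 0 0 0.5 1;0 0 0 0 0 0.3 1;0 0 0 0 0 0.1 1;0 0 0 0 0 0 1;0 0 0 0 0 0 1"}}

```text
time_s: 18.95
ee_pos: [0.4559, -0.252, 0.0783]
tcp_rot: [-2.266, 2.175, -0.032]
ft_force: [-0.4, -0.3, -1.3]
grip_width: 0.0156
```

```bash
python3 -c "
from h import *
rep()"
```

```text
t 18.95 tcp [ 0.4559 -0.252   0.0783] tip [ 0.5296 -0.2497  0.0253] pitch -0.82 yaw 2.37 roll -0.81 F [-0.42 -0.27 -1.34] tq [ 0.043  0.009 -0.024] w 0.0156
```

>>> {"name": "apply_moves", "arguments": {"series": "0 0 0 0 0 0.15 1;0 0 0 0 0 0.15 1;0 0 0 0 0 0.12 1;0 0 0 0 0 0.07 1;0 0 0 0 0 0.03 1;0 0 0 0 0 0.014 1;0 0 0 0 0 0.014 1"}}

```text
time_s: 19.53
ee_pos: [0.4573, -0.2528, 0.0627]
tcp_rot: [-2.266, 2.174, -0.038]
ft_force: [0.6, 0.3, -1.2]
grip_width: 0.0158
```

```bash
python3 -c "
from h import *
rep()"
```

```text
t 19.53 tcp [ 0.4573 -0.2528  0.0627] tip [ 0.5312 -0.2506  0.01  ] pitch -1.0 yaw 2.39 roll -0.98 F [ 0.61  0.27 -1.17] tq [0.03  0.085 0.024] w 0.0158
```

>>> {"name": "apply_moves", "arguments": {"series": "0 0 0 0 0 0.03 1;0 0 0 0 0 0.03 1;0 0 0 0 0 0.03 1;0 0 0 0 0 0.02 1;0 0 0 0 0 0.02 1;0 0 0 0 0 0.014 1;0 0 0 0 0 0.014 1"}}

```text
time_s: 20.12
ee_pos: [0.4575, -0.2531, 0.0578]
tcp_rot: [-2.266, 2.174, -0.039]
ft_force: [0.1, -0.2, -1.6]
grip_width: 0.0157
```

```bash
python3 -c "
from h import *
rep()"
```

```text
t 20.12 tcp [ 0.4575 -0.2531  0.0578] tip [ 0.5314 -0.251   0.0051] pitch -1.02 yaw 2.38 roll -1.0 F [ 0.07 -0.23 -1.59] tq [-0.063  0.011 -0.045] w 0.0157
```

>>> {"name": "apply_moves", "arguments": {"series": "0 0 0 0 0 0.014 1;0 0 0 0 0 0.014 1;0 0 0 0 0 0.014 1"}}

```text
time_s: 20.37
ee_pos: [0.4577, -0.2532, 0.0572]
tcp_rot: [-2.266, 2.174, -0.04]
ft_force: [-3.5, 1.6, 6.4]
grip_width: 0.0156
```

```bash
python3 -c "
from h import *
rep()"
```

```text
t 20.37 tcp [ 0.4577 -0.2532  0.0572] tip [ 0.5316 -0.2511  0.0045] pitch -1.04 yaw 2.39 roll -1.02 F [-3.53  1.6   6.42] tq [0.418 0.526 0.02 ] w 0.0156
```

On the mat. Releasing, then checking the lifter before moving up.

>>> {"name": "apply_moves", "arguments": {"series": "0 0 0 0 0 0 0;0 0 0 0 0 0 0;0 0 0 0 0 0 0;0 0 0 0 0 0 0;0 0 0 0 0 0 0;0 0 0 0 0 0 0;0 0 0 0 0 0 0;0 0 0 0 0 0 0;0 0 0 0 0 0 0;0 0 0 0 0 0 0"}}

```text
time_s: 21.2
ee_pos: [0.458, -0.2535, 0.0575]
tcp_rot: [-2.266, 2.174, -0.042]
ft_force: [-0.3, 0.3, -0.6]
grip_width: 0.0801
```

>>> {"name": "apply_moves", "arguments": {"series": "0 0 0 0 0 -0.2 0;0 0 0 0 0 -0.5 0;0 0 0 0 0 -0.8 0;0 0 0 0 0 -0.8 0;0 0 0 0 0 -0.8 0;0 0 0 0 0 -0.8 0;0 0 0 0 0.6 -0.5 0;0 0 0 0 0.8 0 0;0 0 0 0 0.4 0 0;0 0 0 0 0 0 0;0 0 0 0 0 0 0"}}

```text
time_s: 22.12
ee_pos: [0.3994, -0.2529, 0.1984]
tcp_rot: [-2.267, 2.174, -0.045]
ft_force: [0.4, -0.2, -0.4]
grip_width: 0.0888
```

```bash
python3 - <<'E'
from h import *
s=observe();print(s["time_s"],s["ee_pos"],s["grip_width"])
c=read_camera("top");save(c,"f0.png",(225,160,465,320),3)
w=read_camera("scene");a=cv2.imread("pics/f0.png");b=cv2.resize(w["color"][150:360,190:430,::-1],None,fx=1.5,fy=1.5)
a=cv2.resize(a,None,fx=.6,fy=.6);o=np.zeros((320,800,3),np.uint8);o[:a.shape[0],:432]=a;o[:b.shape[0],436:796]=b[:320];cv2.imwrite("pics/final.png",o)
m=mask(c,(5,130,150),(17,255,255));m[:, :250]=0;m[:,295:]=0
for b in blobs(m,20):
    r=cv2.minAreaRect(p2w(c,b[:,0],.026)[:,:2].astype(np.float32)*1000);print("orange",np.round(r[0]),np.round(r[1]))
for b in blobs(mask(c,(0,170,60),(4,255,255)),20):
    r=cv2.minAreaRect(p2w(c,b[:,0],.065)[:,:2].astype(np.float32)*1000);print("red",b[:,0].mean(0),np.round(r[0]),np.round(r[1]))
E
```

```text
22.1167 [ 0.39942473 -0.25286829  0.19840023] 0.0887735881343634
orange [648.  88.] [26. 52.]
orange [646. 116.] [26. 52.]
red [411.51219512 273.70731707] [ 456. -248.] [22. 39.]
```

View pics/final.png

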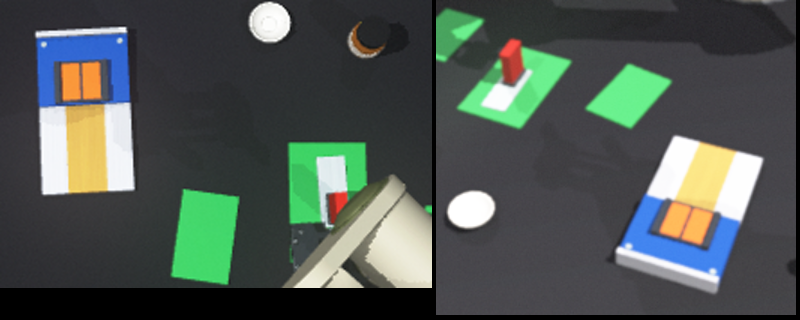

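The final view shows the holder flat on the deck with the orange slides up. Its centre is about (0.647, 0.102), roughly 34 mm beyond the step and within a few mm of mid-width. The lifter is upright on the large mat, and the arm is clear.

```bash
python3 -c "
from cell import *
print(sign_off())"
```

```text
the job is handed in; nothing more can be done
None
```

I handed the job in at about 22 s of the 67 s allowed. The slide holder is turned over on the blue deck with the orange slides up, and the lifter is back on the green mat. `sign_off()` gives no verdict, so the result rests on my own checks.

**What I did:** I gripped the red-handled lifter and felt for the channel floor, which was about 1 mm below the rails. I slid the blade along the floor about 13 mm under the holder's edge, which pushed the holder square against the step. I then tipped it over, levelled the lifter and stood it on the mat.

**Last checks:**
- **Holder:** it looks flat, with its centre about 34 mm beyond the step and within about 5 mm of mid-width.
- **Lifter:** it is upright on the largest mat, with its handle at (0.456, -0.248). The mat's centre is (0.467, -0.244).
- **Robot:** the gripper is open and the arm is clear of everything.
- **Dish and jar:** both look where they were.

**Less certain:**
- **Pressing force:** the highest force reading while the blade slid along the floor was about 7.5 N vertical (8 N in all), against the 12 N limit. That was more than "lightly"; I eased off to about 4 N. Readings were only taken between moves and are noisy, so brief peaks in between can't be ruled out.
- **Not viewed:** the bottle was outside the final crop, but the arm never went near it. I judged flatness from the pictures rather than measuring it.

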